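# Draw milling balls from the bench dispenser

### The arm

A 7-joint arm with a two-finger parallel gripper is mounted at the origin on the work surface. World frame = base frame: x ahead of the robot, y to its left, z up, the work surface at z = 0. Lengths are in m, angles in rad, forces in N, time in s.
With the tool pointing down it reaches from about 0.35 to 0.9 m from the base axis. Payload 8.1 kg.
Tool frame: the origin (TCP) lies midway between the tips of the shut fingers; the grasp point (between the pads) lies 19 mm behind it; x points along the fingers, z is the direction in which the jaws open and shut, and the axes are right-handed (so a half turn about x gives the same grasp; the last joint's range is limited). The gripper opens to 92 mm and grips with 3 to 60 N. Pads are 19 mm wide; open, the fingers measure 130 mm over their backs; the gripper's body (75 mm by 190 mm) begins 47 mm behind the grasp point.
Start: joints at [-1.412, 0.434, 0.025, 1.573, -0.012, 1.134, -0.075], TCP at [0.162, 0.604, 0.227] pointing down, gripper open.
Joint ranges: [-2.62, 2.62], [-0.44, 2.09], [-1.27, 1.32], [0.08, 2.57], [-1.32, 4.46], [0.12, 2], [-2.74, 2.74]. Speed limits (rad/s): [2.22, 2.22, 3.01, 3.01, 3.14, 3.14, 3.14].

### API

Orientations are given as a rotation vector (axis times angle).
In Python, from cell import arm, optics, finder gives the robot as it stands.
- The arm moves only by the tool send_rows, never from a script. Its argument "rows" is a list that holds one entry, the list of rows, each a list of 7 numbers: the shift along the tool's x, y, z in mm, then the turn, a rotation vector about the tool's x, y, z in degrees, then the opening in per cent of the stroke, from 0 (shut) to 100 (fully open). A call has exactly 8 rows; each row is the pose to reach, as a shift and turn from the pose commanded when the call began, along the tool's axes at that moment; what a row does not reach only later rows make up. A row lasts 1/10 s, in which the tool goes at most 50 mm and 8.59 degrees, less where a joint would pass 70% of its speed; a pose out of reach is approached as far as the arm can. A call with a gripper value outside its range is refused whole. The fingers move at their own pace and stop on an object; "grip_force" is the grip in N (left out, the last holds). Time passes only in rows, so rows that repeat a pose let the fingers close, or fill a call up. It gives the time, the measured TCP pose, the force and the opening at its end, in the units of the state.
- arm.observe(): the state, without advancing time (a new reading comes with each control period).
- optics.get_image(name): name is "side" or "top"; returns (picture, depth): 384x512x3 uint8, red, green, blue; 384x512 float32, m along the optical axis (not along the pixel's ray), 0 where there is no reading.
- optics.get_calibration(name): a dict with "camera_matrix" (3x3 intrinsics, pixels), "position" and "orientation" of the camera in the world. Camera axes: x right, y up, looking along -z (the intrinsics and any distortion apply to the point x, -y, -z); pixel columns grow to the right and rows downward; lengths in m; the calibration is good to about 2 mm. A picture is of the moment at which its call begins. get_calibration takes no time and is no camera call.
- arm.sign_off(): hands the job in, once; it reports no verdict.
Trained networks look in the newest picture that a camera, given by its name, has taken for a name from the list of things; names that differ only in an ending like _2 or _b are one class to them, and where a whole thing is asked for, a point or a joint stands for the part that bears it (a point fixed in the world has none). Each returns a list of dicts, best first, with "confidence" (0 to 1); they miss things now and then, are a little off and sometimes report something else, mostly with a low value. They report only what shows in the picture. A call takes as long as a camera call. They do not tell look-alikes from the thing itself.
- finder.search_frame(camera, thing): "bbox" ([left, top, width, height] in pixels, round what is visible of it).
- finder.regions_of(camera, thing): "region" (384x512 bool, what is visible of it) and "bbox" ([left, top, width, height] in pixels, round what is visible of it).
- finder.place_of(camera, thing): "xy" ([column, row] in pixels: a listed point, or the origin of a listed thing).
The state is a dict: "clock": time; "joints": joint angles; "dq": joint speeds; "joint_efforts": joint torques, N m; "position": TCP position; "ee_rot": TCP orientation; "force": force on the tool from outside, world axes, zero at the start; "ft_torque": the same for the moment, N m; "width": opening from 0.0 (shut) to 1.0 (fully open).
Only numpy, scipy, OpenCV 4.12 (cv2) and the standard library are available. Lean on these libraries where they do the work, as an engineer would, in place of code of your own. Each camera call takes 0.05 s, during which the arm holds its last target.

### The job

Stand the steel dish on the bench in front of and below the mouth of the ball dispenser's chute, then pull the spring-return slide out until the middle of its black grip is level with the white marker clip on its rail, so that all four balls roll into the dish. Finish while still holding the slide at the mark with the gripper's fingers: do not let it spring back. Leave the jar, the bottle and the spatula where they are.

Things in the scene. Friction and masses are not known exactly. Their poses are not given: they have to be found in the camera images.
- dispenser: Fixed ball dispenser, may stand turned; blue foot and column, open steel chute 34 mm wide over its walls. Origin: on the bench straight below the chute's lip. x points level backwards (the chute climbs that way at 15 degrees, 170 mm long, top about 130 mm above the bench), z up; the slide and its rail stick out along -y. The foot starts 35 mm behind the lip; the bench in front is free.
- lip (a point): Mouth of the chute: middle of the floor's lower edge, 65 mm above the bench; axes as dispenser. The balls shoot off towards -x and come down roughly 20 to 75 mm in front of this point, so the dish's middle belongs about 50 mm in front of it. Its rim then reaches under the lip (underside 61 mm above the bench): lower the dish 85 mm or more in front, then slide it in.
- slide_grip (a point): Middle of the slide's black upright grip: 22 mm along x, 16 mm along the pull, 50 mm tall, top 134 mm and this point 109 mm above the bench; axes as dispenser. At rest 29 mm behind the lip, 80 mm to its -y side. It slides level along -y over an aluminium rail 18 mm wide, top 78 mm above the bench, with an end stop 92 mm high at 169 mm from the chute's centre line.
- slide (a joint): How far the slide is pulled out, m: 0 = home (chute shut by the gate blade), 0.075 = end of travel. Its spring pulls it home with 4.5 N at 0, rising by 1.5 N per 10 mm. The chute is clear for the balls from about 0.032.
- mark (a point): Marker clip fixed on the rail: a flat white strip 52 mm long across the rail, 5 mm wide; this point is the middle of its top, 82 mm above the bench; axes as dispenser. It sits 36 to 52 mm from the grip's rest place along -y. The grip passes over it with 2 mm to spare. At the mark, the grip's middle and this point have the same y in these axes, within 6 mm.
- dish_centre (a point): Loose round steel dish, 116 mm across the rim, 104 mm across the foot, 45 mm tall, wall 3 mm, with one straight handle, about 0.16 kg; this point is on its axis half-way up (22 mm above its foot). x points along the handle, z up.
- dish_handle (a point): Middle of the dish's handle: a straight level bar 12 mm wide, 16 mm tall, from 55 to 127 mm out from the dish's axis along the dish's x; this point is 91 mm out and 34 mm above the dish's foot.
- ball0_center (a point): Centre of white ceramic milling ball 0, 22 mm in diameter, 22 g, one of four lined up in the chute behind the gate (nearest the gate).
- ball1_center (a point): Centre of white ceramic milling ball 1, 22 mm in diameter, 22 g, one of four lined up in the chute behind the gate (counted upwards from the gate).
- ball2_center (a point): Centre of white ceramic milling ball 2, 22 mm in diameter, 22 g, one of four lined up in the chute behind the gate (counted upwards from the gate).
- ball3_center (a point): Centre of white ceramic milling ball 3, 22 mm in diameter, 22 g, one of four lined up in the chute behind the gate (counted upwards from the gate).
- jar_mid (a point): Bystander: closed amber glass jar 60 mm across and 85 mm tall, standing; this point is in its middle. Leave alone.
- bottle_mid (a point): Bystander: closed white bottle 60 mm across and 120 mm tall, standing; this point is in its middle. Leave alone.
- spatula_grip (a point): Bystander: spatula lying on the bench; this point is on its handle. Leave alone.
Not all that is in view belongs to the job. There is more than one size of the part that bears dish_centre; the job needs the largest.

How it is judged:
By the outcome, as a careful person would: the job done as asked, in the order asked, and still so for the second after the job is handed in, while the arm keeps its last pose, push and grip.
It also fails if it takes over 54 s, if anything falls off the work surface, if the arm or the gripper's body presses on something with over 40 N, if the wrist force passes 120 N, or if a joint passes its speed limit or range.

## Working session

There is one attempt and no reset: what is moved stays moved. The work goes in short steps, Python scripts to look and compute and a tool call to move; the robot and the scene stay as the last step left them, time stands still between calls to the robot, and variables do not carry over. Pictures are saved under pics/ and viewed, and the job is handed in when it is done.

Besides the shell and the picture viewer there is one more tool, called after "Emit:" by a JSON object that holds its "api" and its "payload", one argument or row to a line. send_rows: Moves the arm, as the interface text tells. Its arguments: {"type":"object","properties":{"rows":{"type":"array"},"grip_force":{"type":"number"}},"required":["rows"]}

```bash
mkdir -p pics; ls; cat > h.py <<'E'
import numpy as np, cv2
from scipy.spatial.transform import Rotation as R
from cell import arm, optics, finder
def cal(n):
    c=optics.get_calibration(n); o=np.array(c["orientation"],float)
    M=o if o.shape==(3,3) else (R.from_rotvec(o).as_matrix() if o.size==3 else R.from_quat(o).as_matrix())
    return np.array(c["camera_matrix"]),np.array(c["position"]),M,c
def ray(n,uv):
    K,p,M,c=cal(n); d=np.linalg.inv(K)@[uv[0],uv[1],1]; return p,M@np.array([d[0],-d[1],-d[2]])
def at_z(n,uv,z):
    p,d=ray(n,uv); return p+d*(z-p[2])/d[2]
def at_depth(n,uv,dep):
    p,d=ray(n,uv); return p+d*dep
def proj(n,P):
    K,p,M,c=cal(n); q=M.T@(np.array(P)-p); q=K@[q[0],-q[1],-q[2]]; return q[:2]/q[2]
E
python3 - <<'E'
from h import *
for n in("side","top"):
    im,d=optics.get_image(n); cv2.imwrite(f"pics/{n}0.png",im[:,:,::-1]); np.save(f"pics/{n}0d.npy",d); print(n,optics.get_calibration(n))
    for t in ["dispenser","lip","slide_grip","mark","dish_centre","dish_handle","ball0_center","jar_mid","bottle_mid","spatula_grip"]:
        for r in finder.place_of(n,t): print(n,t,np.round(r["xy"],1),round(r["confidence"],2))
print(arm.observe())
E
```

```text
pics
side {'camera_matrix': array([[380.30961426,   0.        , 250.29071641],
       [  0.        , 380.30961426, 186.29954768],
       [  0.        ,   0.        ,   1.        ]]), 'position': array([ 0.15955077, -0.6473216 ,  0.66380511]), 'orientation': array([ 0.93780891, -0.25402607, -0.48918968])}
side dispenser [282.3 228.7] 0.81
side lip [280.9 211.8] 0.77
side lip [258.4 151.2] 0.5
side slide_grip [303.  214.6] 0.72
side mark [312.6 232.4] 0.57
side dish_centre [220.2 175.2] 0.91
side dish_centre [176.6 207. ] 0.69
side dish_centre [196.6 150.9] 0.63
side dish_handle [201.3 139.1] 0.82
side dish_handle [191.1 174.1] 0.78
side ball0_center [297.8 197.7] 0.5
side ball0_center [281.  229.3] 0.5
side jar_mid [259.2 148. ] 0.8
side bottle_mid [405.1 265.9] 0.82
side spatula_grip [315.1 361.6] 0.81
top {'camera_matrix': array([[478.06434116,   0.        , 261.63613614],
       [  0.        , 478.06434116, 186.6211652 ],
       [  0.        ,   0.        ,   1.        ]]), 'position': array([0.40253661, 0.04310746, 1.36984311]), 'orientation': array([ 0.0938489 , -0.08739089, -1.5
[... 555 characters left out ...]
3 230.4] 0.71
{'clock': 1.1, 'joints': array([-1.41160586,  0.43450057,  0.02500583,  1.57319499, -0.01156694,
        1.13395491, -0.0750764 ]), 'dq': array([ 1.22050786e-03, -4.96572248e-04, -1.32198558e-03,  2.58096180e-04,
        4.42072526e-05,  3.44808701e-04,  4.40426857e-04]), 'joint_efforts': array([ 1.42912093e-03, -6.67687225e+01,  9.84515995e-01, -3.14805579e+01,
       -6.07132050e-02,  3.24535766e-02,  8.58278611e-06]), 'position': array([0.16180361, 0.60372729, 0.22674351]), 'ee_rot': array([-1.01413773,  1.32165812,  1.01417968]), 'force': array([-0.45118089, -0.17188956, -0.05298416]), 'ft_torque': array([-0.02243931,  0.02205432,  0.02373166]), 'width': 1.0009384269801342}
```

View pics/top0.png

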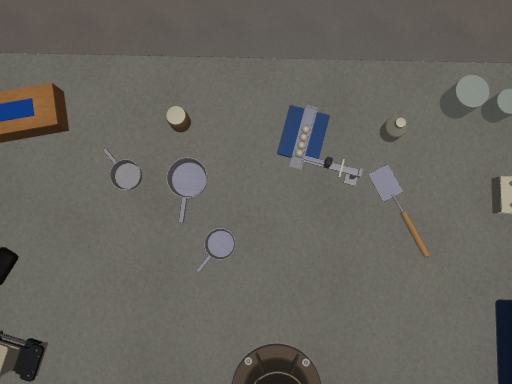

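View pics/side0.png

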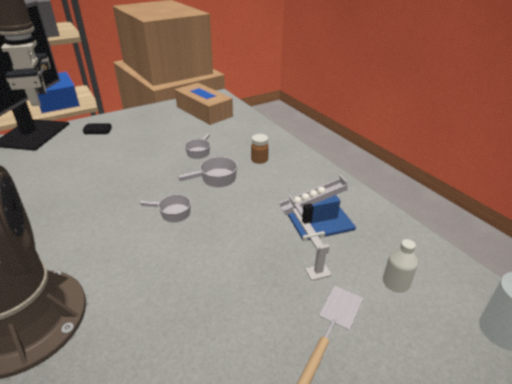

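```bash
python3 - <<'E'
from h import *
im=cv2.imread("pics/top0.png"); d=np.load("pics/top0d.npy")
a=cv2.resize(im[90:200,265:375],(600,600),interpolation=cv2.INTER_CUBIC)
b=cv2.resize(im[145:285,90:250],(686,600),interpolation=cv2.INTER_CUBIC)
cv2.imwrite("pics/cr_a.png",a);cv2.imwrite("pics/cr_b.png",b)
im=cv2.imread("pics/side0.png")
cv2.imwrite("pics/cr_c.png",cv2.resize(im[165:285,265:365],(500,600),interpolation=cv2.INTER_CUBIC))
# dishes: blobs by height
K,p,M,c=cal("top")
v,u=np.mgrid[:384,:512]
D=np.stack([(u-K[0,2])/K[0,0],-(v-K[1,2])/K[1,1],-np.ones_like(u)],-1)*d[...,None]
W=D@M.T+p
np.save("pics/W.npy",W)
for t,(cu,cv_) in {"big":(188,178),"l":(126,175),"low":(220,244)}.items():
    z=W[...,2]; m=(z>0.025)&(np.hypot(u-cu,v-cv_)<45)
    n,l,s,ce=cv2.connectedComponentsWithStats(m.astype(np.uint8))
    for i in range(1,n):
        if s[i,4]>15: print(t,s[i],W[l==i].min(0).round(3),W[l==i].max(0).round(3))
E
```

```text
big [166 157  41  66 402] [0.403 0.043 0.025] [0.637 0.319 1.37 ]
l [103 148  38  42 194] [0.403 0.043 0.025] [0.66  0.504 1.37 ]
l [166 166   5  23  66] [0.547 0.308 0.025] [0.609 0.319 0.052]
low [197 228  39  44 195] [0.319 0.043 0.025] [0.439 0.224 1.37 ]
```

View pics/cr_a.png

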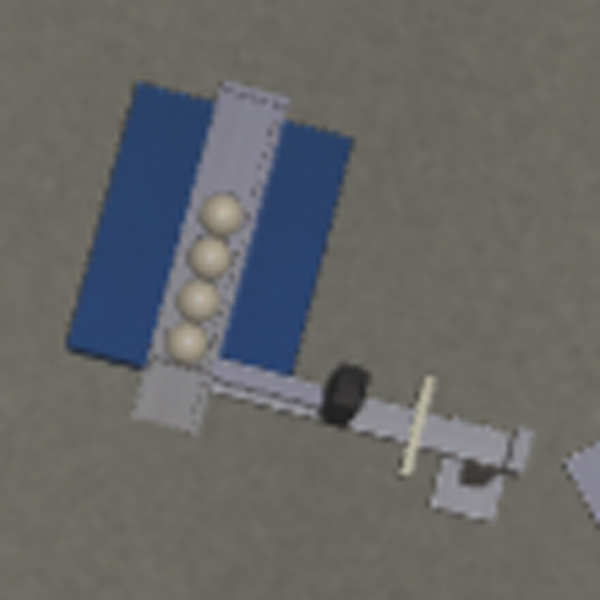

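View pics/cr_b.png

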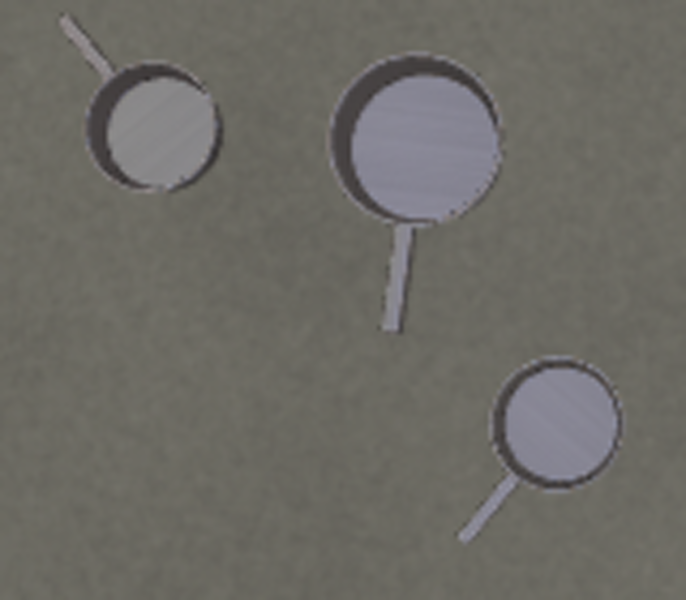

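View pics/cr_c.png

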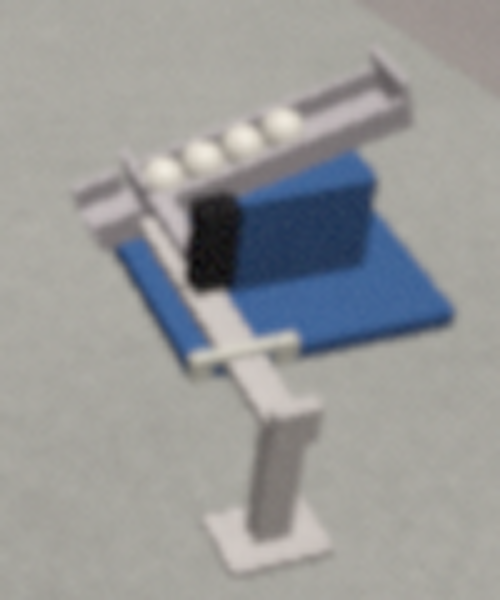

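```bash
cat > fit.py <<'E'
from h import *
from scipy.optimize import least_squares
T=lambda q:np.array(q,float)/5.4545+[265,90]
S=lambda q:np.array(q,float)/5+[265,165]
off=0.5/5.45*0
tb=[(186,342),(198,300),(210,257),(222,214)]
sb=[(163,172),(204,157),(243,140),(283,124)]
c15,s15=np.cos(np.radians(15)),np.sin(np.radians(15))
def pts(p):
    x,y,yaw,m,s0,pit=p
    Rz=R.from_euler('z',yaw).as_matrix(); o=np.array([x,y,0])
    f=lambda a:o+Rz@np.array(a)
    L=[]
    for i in range(4):
        s=s0+pit*i; P=f([s*c15-.011*s15,0,.065+s*s15+.011*c15]); L+=[("top",P,T(tb[i])),("side",P,S(sb[i]))]
    for sx,t,si in((1,(431,377),(299,335)),(-1,(405,473),(192,352))):
        P=f([.029+sx*.026,-.08-m,.082]); L+=[("top",P,T(t)),("side",P,S(si))]
    L+=[("side",f([.029,-.08,.134]),S((216,200)))]
    for sy,t in((1,(133,418)),(-1,(195,433))):
        L.append(("top",f([0,sy*.017,.068]),T(t)))
    return L
if __name__=="__main__":
    fun=lambda p:np.concatenate([proj(n,P)-q for n,P,q in pts(p)])
    r=least_squares(fun,[.62,-.03,0,.044,.04,.022],loss='soft_l1')
    print(r.x.round(4),np.degrees(r.x[2]))
    print([(n,(proj(n,P)-q).round(1)) for n,P,q in pts(r.x)])
    x,y,yaw,m=r.x[:4];f=lambda a:(np.array([x,y,0])+R.from_euler('z',yaw).as_matrix()@np.array(a)).round(4)
    print("lip",f([0,0,.065]),"grip",f([.029,-.08,.109]),"mark",f([.029,-.08-m,.082]),"dishgoal",f([-.05,0,0]),"stage",f([-.095,0,0]))
    # dish: rim circle centre from crop b scale 4.2875 offset(90,145)
    B=lambda q:np.array(q,float)/4.2875+[90,145]
    for z,q in((.045,(330,140)),(.045,(502,140)),(.045,(416,54)),(.045,(416,226)),(.042,(404,226)),(.042,(391,331))): print(z,at_z("top",B(q),z).round(4))
    print(at_z("side",(220.2,175.2),.0225),at_z("side",(191.1,174.1),.034),at_z("top",(188.1,176.3),.0225),at_z("top",(184.5,210.2),.034))
    o=arm.observe(); print(R.from_rotvec(o["ee_rot"]).as_matrix().round(3))
    W=np.load("pics/W.npy"); 
    for u,v in((188,178),(184,215),(340,150),(150,260),(326,160),(324,165)): print(u,v,W[v,u].round(4))
E
python3 fit.py
```

```text
[ 0.6074 -0.0405 -0.2243  0.0419  0.0456  0.022 ] -12.853464197196383
[('top', array([-0. , -0.3])), ('side', array([0.1, 1.1])), ('top', array([-0.2, -0.5])), ('side', array([-0.2,  0.8])), ('top', array([-0.4, -0.5])), ('side', array([-0. ,  0.8])), ('top', array([-0.6, -0.6])), ('side', array([-0.2,  0.7])), ('top', array([-0.5, -0.5])), ('side', array([-0.4,  0.1])), ('top', array([-0.1,  0.2])), ('side', array([0.1, 1.4])), ('side', array([0. , 0.4])), ('top', array([-0.4, -0.1])), ('top', array([0.3, 0.1]))]
lip [ 0.6074 -0.0405  0.065 ] grip [ 0.6179 -0.125   0.109 ] mark [ 0.6086 -0.1658  0.082 ] dishgoal [ 0.5587 -0.0294  0.    ] stage [ 0.5148 -0.0194  0.    ]
0.045 [0.5759 0.3157 0.045 ]
0.045 [0.5784 0.2034 0.045 ]
0.045 [0.634  0.2618 0.045 ]
0.045 [0.5209 0.2572 0.045 ]
0.042 [0.5209 0.2655 0.042 ]
0.042 [0.4526 0.2712 0.042 ]
[0.57405536 0.24285114 0.0225    ] [0.49332489 0.27707153 0.034     ] [0.58406443 0.2602995  0.0225    ] [0.48661107 0.26468207 0.034     ]
[[ 0.    -0.966  0.259]
 [ 0.     0.259  0.966]
 [-1.    -0.     0.   ]]
188 178 [0.5814 0.2631 0.0054]
184 215 [0.4731 0.2654 0.0349]
340 150 [ 0.6743 -0.1753 -0.0018]
150 260 [0.3454 0.3617 0.0028]
326 160 [ 0.6204 -0.1174  0.1316]
324 165 [ 0.6109 -0.1152  0.1083]
```

```bash
cat >> h.py <<'E'
def delta(pos,jawdeg):
    """shift mm/turn deg in tool axes to reach TCP pos, tool down, jaw at angle"""
    o=arm.observe(); M=R.from_rotvec(o["ee_rot"]).as_matrix()
    best=None
    for k in(0,180):
        a=np.radians(jawdeg+k); z=np.array([np.cos(a),np.sin(a),0]); x=np.array([0,0,-1.]); G=np.stack([x,np.cross(z,x),z],1)
        r=R.from_matrix(M.T@G).as_rotvec(degrees=True)
        if best is None or np.linalg.norm(r)<np.linalg.norm(best): best=r
    print("shift",(M.T@(np.array(pos)-o["position"])*1000).round(1),"turn",best.round(2),"| pos",o["position"].round(4),"F",o["force"].round(1),"w",round(o["width"],3),"t",round(o["clock"],2))
E
python3 -c "
from h import *
delta((.4866,.268,.10),84.6)"
```

```text
shift [ 126.7 -400.6 -240.2] turn [-9.6  0.   0. ] | pos [0.1618 0.6037 0.2267] F [-0.5 -0.2 -0.1] w 1.001 t 1.1
```

Emit:
{"api": "send_rows", "payload": {
  "rows": [
    [[0,-30,-18,-1,0,0,100],[10,-70,-42,-2,0,0,90],[20,-110,-66,-3.5,0,0,80],[30,-150,-90,-5,0,0,70],[40,-190,-114,-6.5,0,0,60],[50,-230,-138,-8,0,0,60],[60,-270,-162,-9.6,0,0,60],[70,-310,-186,-9.6,0,0,60]]
  ],
  "grip_force": 55
}}

```text
clock: 1.9
position: [0.4143, 0.3424, 0.1567]
ee_rot: [-1.14, 1.251, 1.14]
force: [0.2, 1.1, -0.3]
width: 0.6
```

```bash
python3 -c "
from h import *
delta((.4866,.268,.10),84.6)"
```

```text
shift [ 56.7 -78.9 -67.4] turn [0.06 0.04 0.03] | pos [0.4143 0.3424 0.1567] F [ 0.2  1.1 -0.3] w 0.6 t 1.9
```

Emit:
{"api": "send_rows", "payload": {
  "rows": [
    [[10,-25,-22,0,0,0,60],[20,-52,-45,0,0,0,60],[30,-79,-67.4,0,0,0,60],[50,-79,-67.4,0,0,0,60],[70,-79,-67.4,0,0,0,60],[85,-79,-67.4,0,0,0,60],[85,-79,-67.4,0,0,0,60],[85,-79,-67.4,0,0,0,60]]
  ]
}}

```text
clock: 2.7
position: [0.4855, 0.2694, 0.072]
ee_rot: [-1.139, 1.252, 1.14]
force: [0.5, 0.5, -0.6]
width: 0.599
```

```bash
python3 - <<'E'
from h import *
delta((.4866,.268,.015),84.6)
im,d=optics.get_image("side"); cv2.imwrite("pics/s1.png",cv2.resize(im[120:240,130:270],(700,600),interpolation=cv2.INTER_CUBIC)[:,:,::-1])
E
```

```text
shift [57.  -1.3 -1.2] turn [-0.   -0.   -0.01] | pos [0.4855 0.2694 0.072 ] F [ 0.5  0.5 -0.6] w 0.599 t 2.7
```

View pics/s1.png

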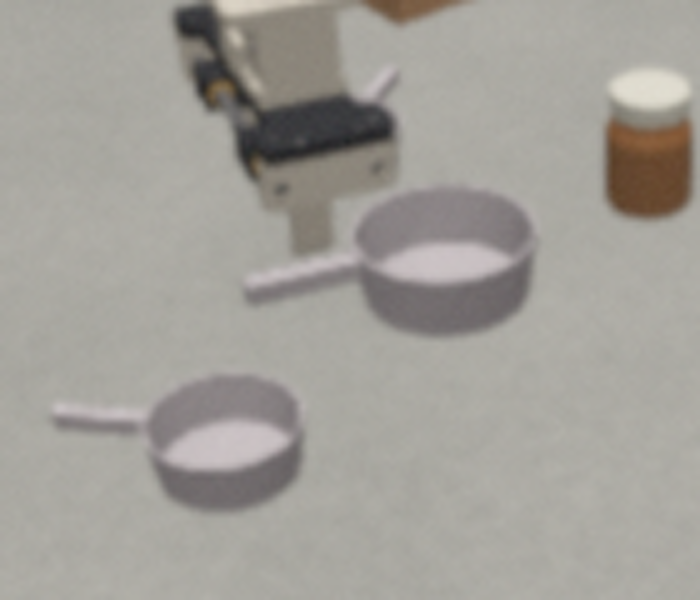

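```bash
python3 - <<'E'
from h import *
for y in(.235,.303): print((proj("side",(.4855,y,.072))-[130,120])*5)
im,d=optics.get_image("top"); cv2.imwrite("pics/t1.png",cv2.resize(im[130:270,110:270],(686,600),interpolation=cv2.INTER_CUBIC)[:,:,::-1])
E
```

```text
[315.87010886 253.41473839]
[270.75867408 201.0008213 ]
```

View pics/t1.png

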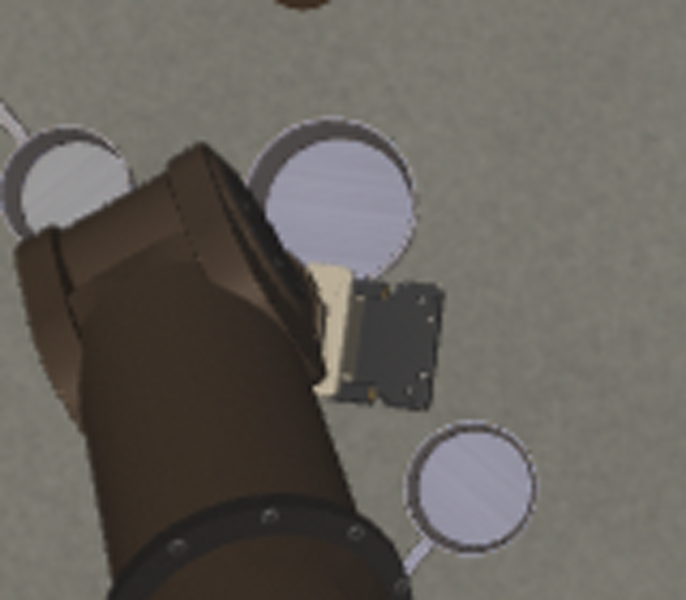

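Emit:
{"api": "send_rows", "payload": {
  "rows": [
    [[20,-1.3,-1.2,0,0,0,60],[40,-1.3,-1.2,0,0,0,60],[57,-1.3,-1.2,0,0,0,60],[57,-1.3,-1.2,0,0,0,30],[57,-1.3,-1.2,0,0,0,0],[57,-1.3,-1.2,0,0,0,0],[57,-1.3,-1.2,0,0,0,0],[57,-1.3,-1.2,0,0,0,0]]
  ],
  "grip_force": 55
}}

```text
clock: 3.6
position: [0.487, 0.2682, 0.0155]
ee_rot: [-1.139, 1.251, 1.139]
force: [0.1, -0.1, 0.2]
width: 0.211
```

```bash
python3 - <<'E'
from h import *
delta((.4866,.268,.08),84.6)
E
```

```text
shift [-64.5   0.3  -0.2] turn [-0.    0.05  0.06] | pos [0.487  0.2682 0.0155] F [ 0.1 -0.1  0.2] w 0.211 t 3.6
```

Emit:
{"api": "send_rows", "payload": {
  "rows": [
    [[0,0,0,0,0,0,0],[0,0,0,0,0,0,0],[0,0,0,0,0,0,0],[-5,0,0,0,0,0,0],[-12,0,0,0,0,0,0],[-20,0,0,0,0,0,0],[-30,0,0,0,0,0,0],[-30,0,0,0,0,0,0]]
  ]
}}

```text
clock: 4.4
position: [0.4874, 0.2685, 0.0464]
ee_rot: [-1.139, 1.25, 1.139]
force: [0.9, -0.5, -1.0]
width: 0.127
```

```bash
python3 - <<'E'
from h import *
delta((.4866,.268,.08),84.6)
im,d=optics.get_image("side"); cv2.imwrite("pics/s2.png",cv2.resize(im[120:240,130:270],(700,600),interpolation=cv2.INTER_CUBIC)[:,:,::-1])
E
```

```text
shift [-33.6   0.7  -0.5] turn [-0.01  0.1   0.11] | pos [0.4874 0.2685 0.0464] F [ 0.9 -0.5 -1. ] w 0.127 t 4.4
```

View pics/s2.png

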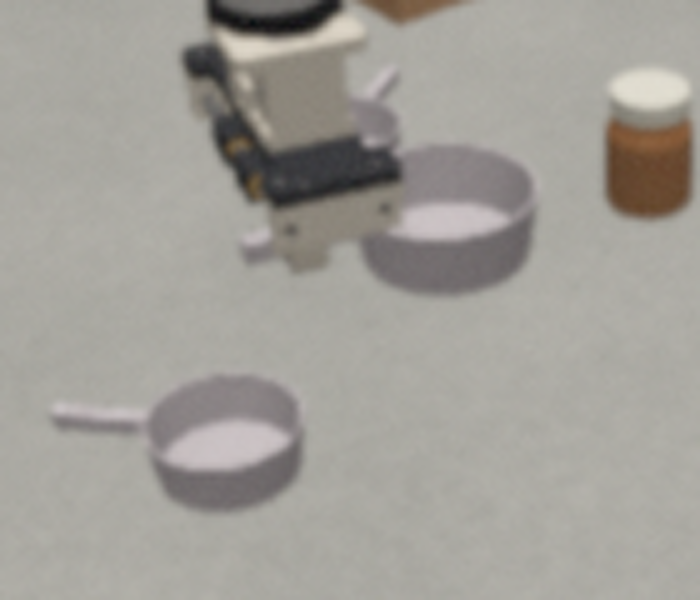

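```bash
python3 - <<'E'
from h import *
delta((.4261,.0009,.08),77.15)
E
```

```text
shift [ -34.7   35.5 -271.9] turn [7.44 0.08 0.08] | pos [0.4871 0.2683 0.0457] F [-1.1 -0.1 -1.9] w 0.128 t 4.45
```

Emit:
{"api": "send_rows", "payload": {
  "rows": [
    [[-20,0,0,0,0,0,0],[-35,0,-20,0,0,0,0],[-35,0,-50,1,0,0,0],[-35,0,-85,2,0,0,0],[-35,5,-120,3.5,0,0,0],[-35,10,-155,5,0,0,0],[-35,18,-190,6.5,0,0,0],[-35,26,-225,7.4,0,0,0]]
  ]
}}

```text
clock: 5.25
position: [0.4388, 0.0451, 0.0797]
ee_rot: [-1.042, 1.307, 1.042]
force: [1.3, -0.3, -2.1]
width: 0.125
```

```bash
python3 - <<'E'
from h import *
delta((.4261,.0009,.08),77.15)
E
```

```text
shift [ -0.3   2.6 -45.9] turn [-0.01 -0.    0.  ] | pos [0.4388 0.0451 0.0797] F [ 1.3 -0.3 -2.1] w 0.125 t 5.25
```

Emit:
{"api": "send_rows", "payload": {
  "rows": [
    [[0,1,-20,0,0,0,0],[0,2.6,-38,0,0,0,0],[0,2.6,-46,0,0,0,0],[15,2.6,-46,0,0,0,0],[35,2.6,-46,0,0,0,0],[50,2.6,-46,0,0,0,0],[57,2.6,-46,0,0,0,0],[57,2.6,-46,0,0,0,0]]
  ]
}}

```text
clock: 6.05
position: [0.4264, 0.0024, 0.022]
ee_rot: [-1.043, 1.308, 1.044]
force: [-0.3, -0.3, -1.8]
width: 0.129
```

```bash
python3 - <<'E'
from h import *
delta((.4261,.0009,.017),77.15)
im,d=optics.get_image("side"); cv2.imwrite("pics/s3.png",cv2.resize(im[140:260,210:350],(700,600),interpolation=cv2.INTER_CUBIC)[:,:,::-1])
im,d=optics.get_image("top"); cv2.imwrite("pics/t3.png",cv2.resize(im[110:250,230:390],(686,600),interpolation=cv2.INTER_CUBIC)[:,:,::-1])
E
```

```text
shift [ 5.  -0.1 -1.5] turn [ 0.07 -0.02 -0.09] | pos [0.4264 0.0024 0.022 ] F [-0.3 -0.3 -1.8] w 0.129 t 6.05
```

View pics/s3.png

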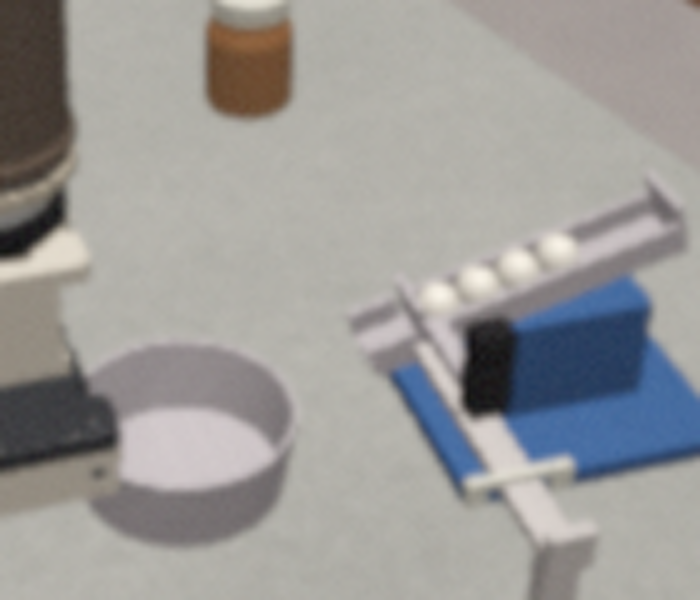

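View pics/t3.png

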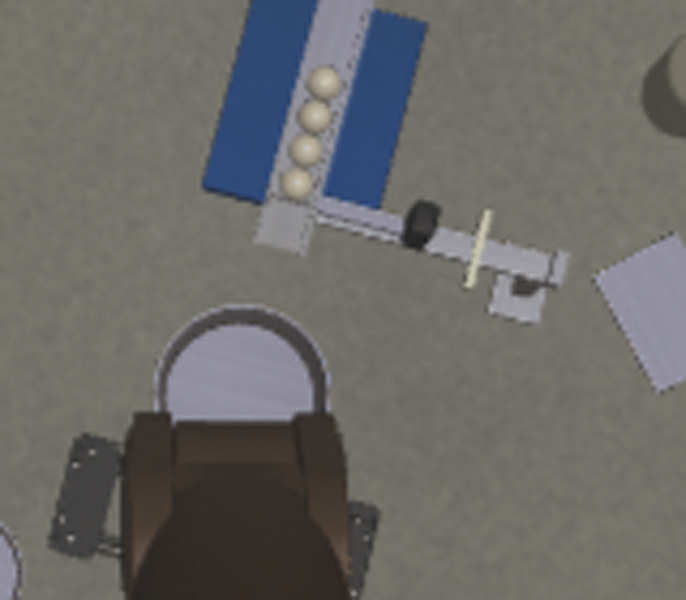

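```bash
python3 - <<'E'
from h import *
print(at_z("top",np.array((242,392))/4.2875+[230,110],.051), proj("top",(.5151,-.0178,.051)))
E
```

```text
[ 0.51606802 -0.01927424  0.051     ] [285.90457102 201.76554269]
```

Emit:
{"api": "send_rows", "payload": {
  "rows": [
    [[3,0,-1.5,0,0,0,0],[5.5,0,-1.5,0,0,0,0],[5.5,-8,-1.5,0,0,0,0],[5.5,-18,-1.5,0,0,0,0],[5.5,-28,-1.5,0,0,0,0],[5.5,-38,-1.5,0,0,0,0],[5.5,-45,-1.5,0,0,0,0],[6,-45,-1.5,0,0,0,0]]
  ]
}}

```text
clock: 6.95
position: [0.4717, -0.0097, 0.0168]
ee_rot: [-1.043, 1.306, 1.042]
force: [-0.6, -0.1, -1.5]
width: 0.127
```

```bash
python3 - <<'E'
from h import *
delta((.4699,-.0091,.016),77.15)
im,d=optics.get_image("side"); cv2.imwrite("pics/s4.png",cv2.resize(im[140:260,210:350],(700,600),interpolation=cv2.INTER_CUBIC)[:,:,::-1])
im,d=optics.get_image("top"); cv2.imwrite("pics/t4.png",cv2.resize(im[110:250,230:390],(686,600),interpolation=cv2.INTER_CUBIC)[:,:,::-1])
E
```

```text
shift [0.8 1.9 0.1] turn [0.02 0.01 0.07] | pos [ 0.4717 -0.0097  0.0168] F [-0.6 -0.1 -1.5] w 0.127 t 6.95
```

View pics/s4.png

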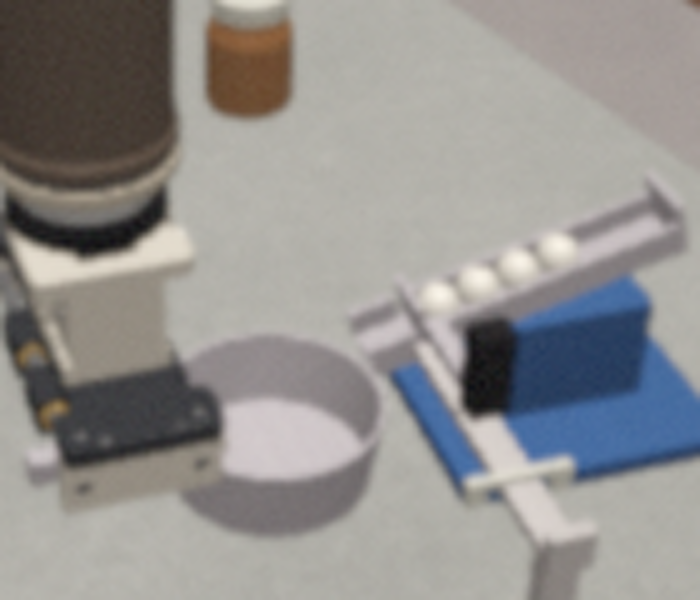

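View pics/t4.png

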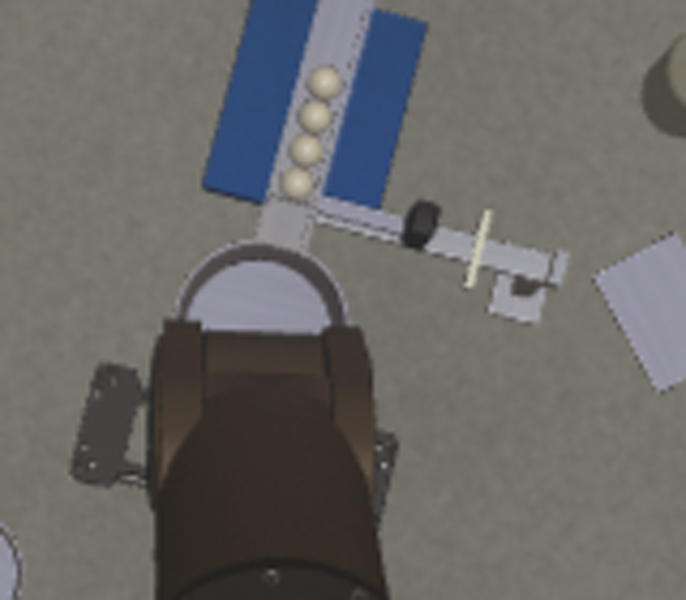

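Emit:
{"api": "send_rows", "payload": {
  "rows": [
    [[1.2,1,0,0,0,0,0],[1.2,1,0,0,0,0,20],[1.2,1,0,0,0,0,50],[1.2,1,0,0,0,0,50],[1.2,1,0,0,0,0,50],[-20,1,0,0,0,0,50],[-55,1,0,0,0,0,50],[-100,1,0,0,0,0,50]]
  ]
}}

```text
clock: 7.85
position: [0.468, -0.0092, 0.1168]
ee_rot: [-1.042, 1.31, 1.045]
force: [0.5, 0.1, -0.7]
width: 0.502
```

```bash
python3 - <<'E'
from h import *
# grip TCP: grasp z .112 -> TCP .093 ; hover .19
delta((.6179,-.125,.19),77.15)
E
```

```text
shift [ -73.6 -171.6  -79.7] turn [ 0.04 -0.07 -0.18] | pos [ 0.468  -0.0092  0.1168] F [ 0.5  0.1 -0.7] w 0.502 t 7.85
```

Emit:
{"api": "send_rows", "payload": {
  "rows": [
    [[-40,0,0,0,0,0,50],[-74,-10,-5,0,0,0,50],[-74,-40,-18,0,0,0,50],[-74,-75,-35,0,0,0,50],[-74,-110,-50,0,0,0,50],[-74,-145,-68,0,0,0,50],[-74,-171.6,-79.7,0,0,0,50],[-74,-171.6,-79.7,0,0,0,50]]
  ]
}}

```text
clock: 8.65
position: [0.6209, -0.1282, 0.1902]
ee_rot: [-1.042, 1.309, 1.039]
force: [-1.0, 0.1, -0.8]
width: 0.499
```

```bash
python3 - <<'E'
from h import *
delta((.6179,-.125,.093),77.15)
im,d=optics.get_image("side"); cv2.imwrite("pics/s5.png",cv2.resize(im[110:290,190:400],(700,600),interpolation=cv2.INTER_CUBIC)[:,:,::-1])
im,d=optics.get_image("top"); cv2.imwrite("pics/t5.png",cv2.resize(im[110:250,230:390],(686,600),interpolation=cv2.INTER_CUBIC)[:,:,::-1])
E
```

```text
shift [97.2  3.8  2.6] turn [-0.14 -0.1   0.07] | pos [ 0.6209 -0.1282  0.1902] F [-1.   0.1 -0.8] w 0.499 t 8.65
```

View pics/s5.png

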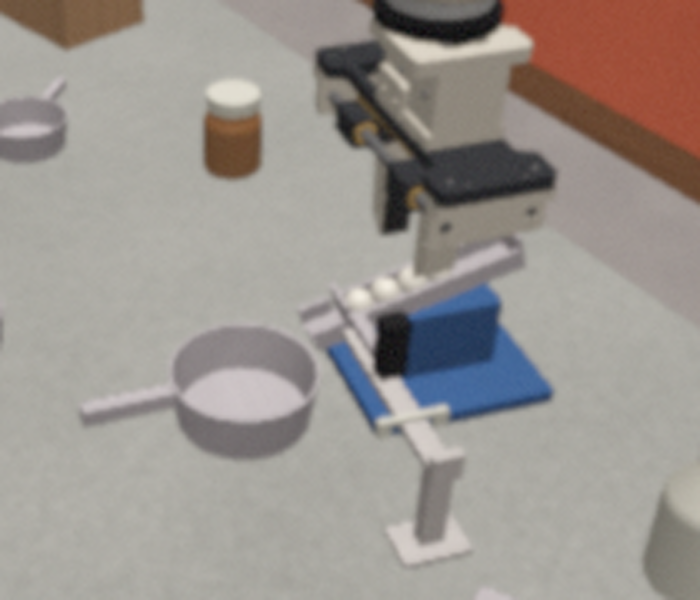

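View pics/t5.png

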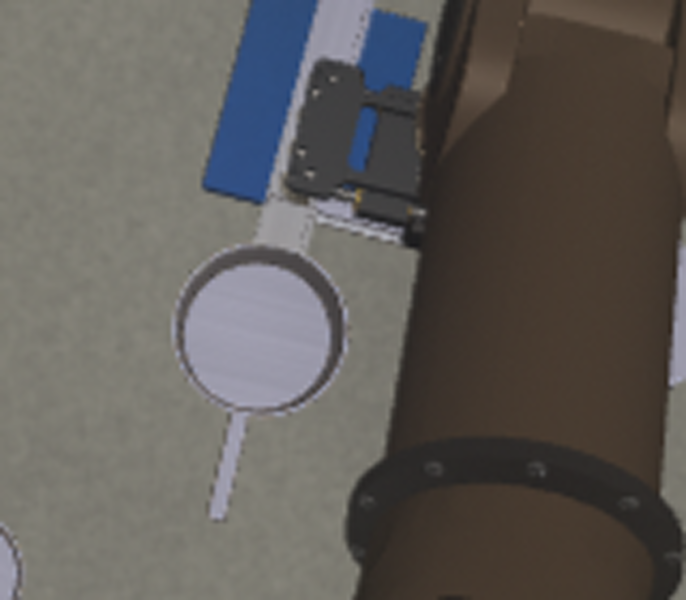

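```bash
python3 - <<'E'
from h import *
c=at_z("top",np.array((260,330))/4.2875+[230,110],.045); print(c)
Rz=R.from_rotvec([0,0,-.2243]).as_matrix(); print(Rz.T@(c-[.6074,-.0405,0]))
delta((.6179,-.125,.096),77.15)
E
```

```text
[ 0.55729869 -0.03060232  0.045     ]
[-0.05104775 -0.00149399  0.045     ]
shift [94.1  0.6 -0.1] turn [-0.   -0.   -0.06] | pos [ 0.6186 -0.125   0.1901] F [0.  0.5 0.2] w 0.5 t 8.75
```

Emit:
{"api": "send_rows", "payload": {
  "rows": [
    [[10,3,2,0,0,0,50],[25,3.8,2.6,0,0,0,50],[40,3.8,2.6,0,0,0,50],[55,3.8,2.6,0,0,0,50],[70,3.8,2.6,0,0,0,50],[82,3.8,2.6,0,0,0,50],[93,3.8,2.6,0,0,0,50],[93,3.8,2.6,0,0,0,50]]
  ]
}}

```text
clock: 9.55
position: [0.6146, -0.1207, 0.0962]
ee_rot: [-1.042, 1.308, 1.045]
force: [-0.2, -0.2, -0.3]
width: 0.504
```

```bash
python3 - <<'E'
from h import *
delta((.6179,-.125,.096),77.15)
im,d=optics.get_image("side"); cv2.imwrite("pics/s6.png",cv2.resize(im[140:260,240:380],(700,600),interpolation=cv2.INTER_CUBIC)[:,:,::-1])
E
```

```text
shift [ 0.1 -4.2 -3.4] turn [ 0.08  0.   -0.15] | pos [ 0.6146 -0.1207  0.0962] F [-0.2 -0.2 -0.3] w 0.504 t 9.55
```

View pics/s6.png

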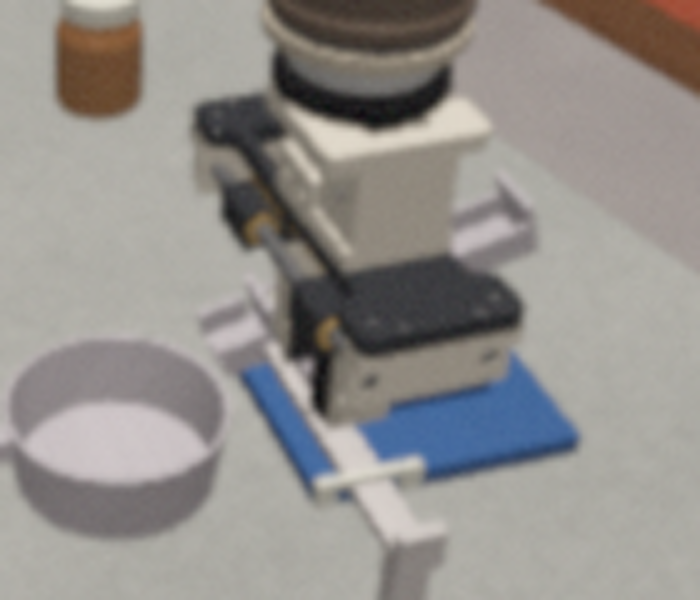

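Emit:
{"api": "send_rows", "payload": {
  "rows": [
    [[0,-4,-3.4,0,0,0,50],[0,-4,-3.4,0,0,0,50],[0,-4,-3.4,0,0,0,30],[0,-4,-3.4,0,0,0,10],[0,-4,-3.4,0,0,0,0],[0,-4,-3.4,0,0,0,0],[0,-4,-3.4,0,0,0,0],[0,-4,-3.4,0,0,0,0]]
  ],
  "grip_force": 45
}}

```text
clock: 10.4
position: [0.6193, -0.1244, 0.0978]
ee_rot: [-1.042, 1.305, 1.044]
force: [0.5, 5.1, 0.2]
width: 0.171
```

```bash
python3 - <<'E'
from h import *
delta((.6179,-.125,.096),77.15)
im,d=optics.get_image("side"); cv2.imwrite("pics/s7.png",cv2.resize(im[140:260,240:380],(700,600),interpolation=cv2.INTER_CUBIC)[:,:,::-1])
E
```

```text
shift [ 1.8  1.2 -0.9] turn [0.07 0.08 0.  ] | pos [ 0.6193 -0.1244  0.0978] F [0.5 5.1 0.2] w 0.171 t 10.4
```

View pics/s7.png

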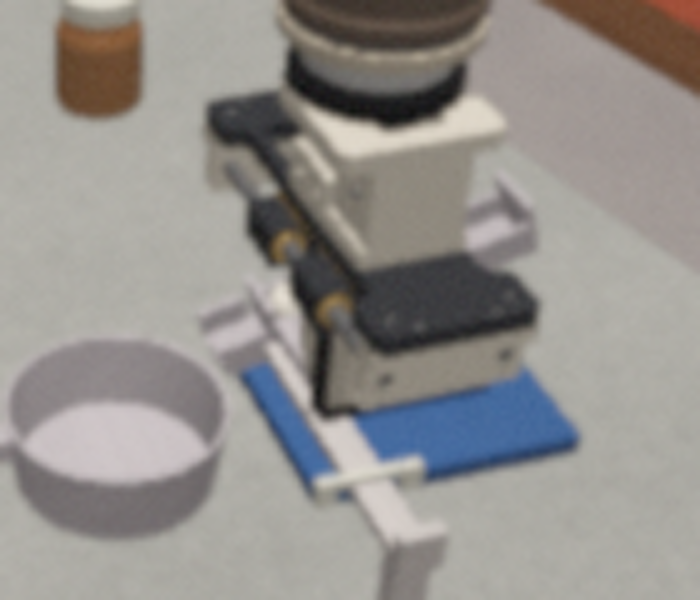

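```bash
python3 - <<'E'
from h import *
delta((.6086,-.1658,.0965),77.15)
E
```

```text
shift [  1.2   1.3 -42.6] turn [0.07 0.07 0.  ] | pos [ 0.6193 -0.1245  0.0978] F [0.4 4.7 1.2] w 0.173 t 10.45
```

Emit:
{"api": "send_rows", "payload": {
  "rows": [
    [[0,0,-3,0,0,0,0],[0,0,-8,0,0,0,0],[0,0,-14,0,0,0,0],[0,0,-21,0,0,0,0],[0,0,-29,0,0,0,0],[0,0,-37,0,0,0,0],[0,0,-42,0,0,0,0],[0,0,-42.5,0,0,0,0]]
  ]
}}

```text
clock: 11.25
position: [0.6093, -0.1649, 0.0977]
ee_rot: [-1.041, 1.305, 1.046]
force: [-1.4, 10.5, 3.8]
width: 0.173
```

```bash
python3 - <<'E'
from h import *
delta((.6086,-.1658,.0965),77.15)
for n,sl,sz in(("side",np.s_[140:260,210:350],(700,600)),("top",np.s_[110:250,230:390],(686,600))):
    im,d=optics.get_image(n); cv2.imwrite(f"pics/{n}8.png",cv2.resize(im[sl],sz,interpolation=cv2.INTER_CUBIC)[:,:,::-1])
E
```

```text
shift [ 1.2  0.5 -1. ] turn [ 0.09  0.17 -0.08] | pos [ 0.6093 -0.1649  0.0977] F [-1.4 10.5  3.8] w 0.173 t 11.25
```

View pics/side8.png

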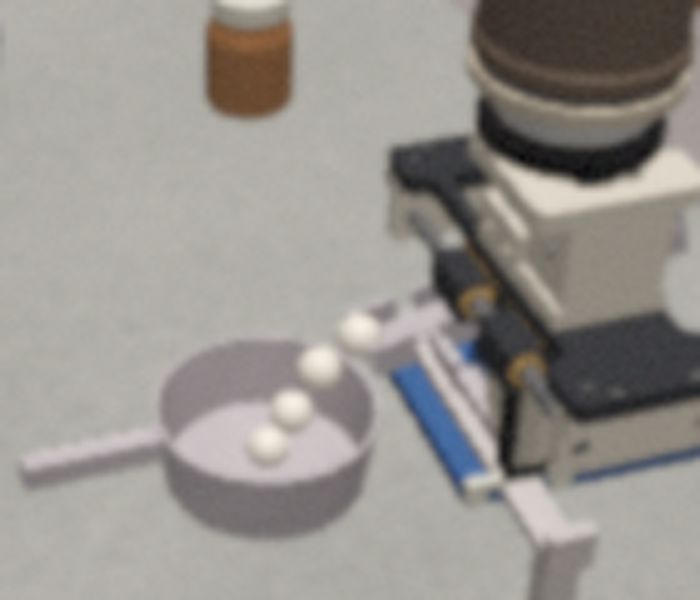

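View pics/top8.png

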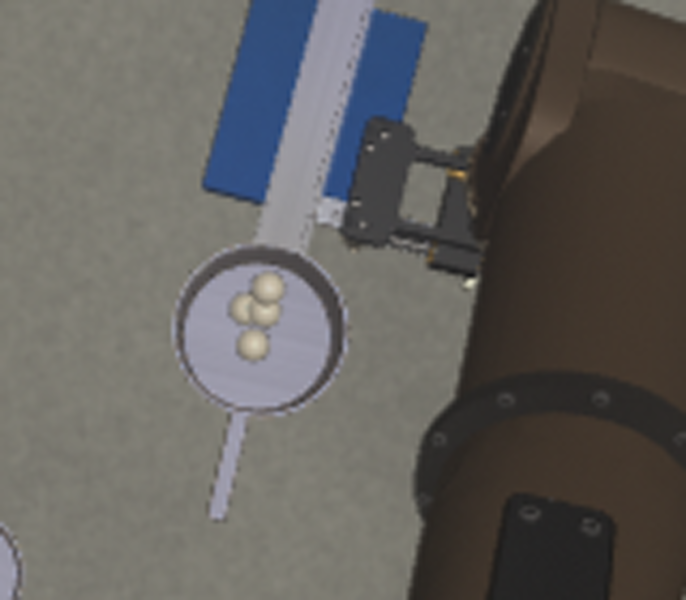

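Emit:
{"api": "send_rows", "payload": {
  "rows": [
    [[0,0,0,0,0,0,0],[0,0,0,0,0,0,0],[0,0,0,0,0,0,0],[0,0,0,0,0,0,0],[0,0,0,0,0,0,0],[0,0,0,0,0,0,0],[0,0,0,0,0,0,0],[0,0,0,0,0,0,0]]
  ]
}}

```text
clock: 12.15
position: [0.6096, -0.164, 0.0977]
ee_rot: [-1.041, 1.304, 1.047]
force: [-1.8, 11.3, 3.2]
width: 0.174
```

```bash
python3 - <<'E'
from h import *
delta((.6086,-.1658,.0965),77.15)
print([ (proj("side",P)-[210,140])*5 for P in [(.6074+.055*.975-.122*.2224,-.0405-.055*.2224-.122*.975,.082),(.6074+.003*.975-.122*.2224,-.0405-.003*.2224-.122*.975,.082)]])
for n,sl,sz in(("side",np.s_[140:260,210:350],(700,600)),("top",np.s_[110:250,230:390],(686,600))):
    im,d=optics.get_image(n); cv2.imwrite(f"pics/{n}9.png",cv2.resize(im[sl],sz,interpolation=cv2.INTER_CUBIC)[:,:,::-1])
E
```

```text
shift [ 1.2  0.5 -2. ] turn [ 0.15  0.19 -0.09] | pos [ 0.6096 -0.164   0.0977] F [-1.8 11.3  3.2] w 0.174 t 12.15
[array([572.18954173, 460.60948102]), array([467.28567651, 484.14608657])]
```

View pics/side9.png

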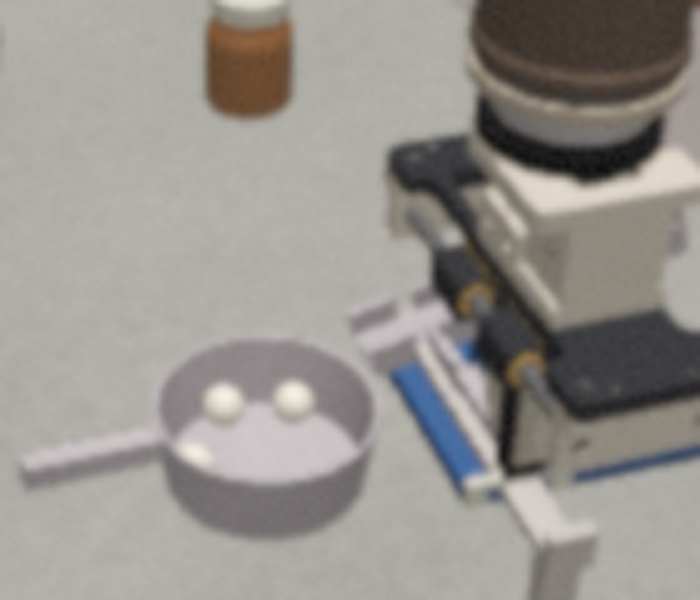

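View pics/top9.png

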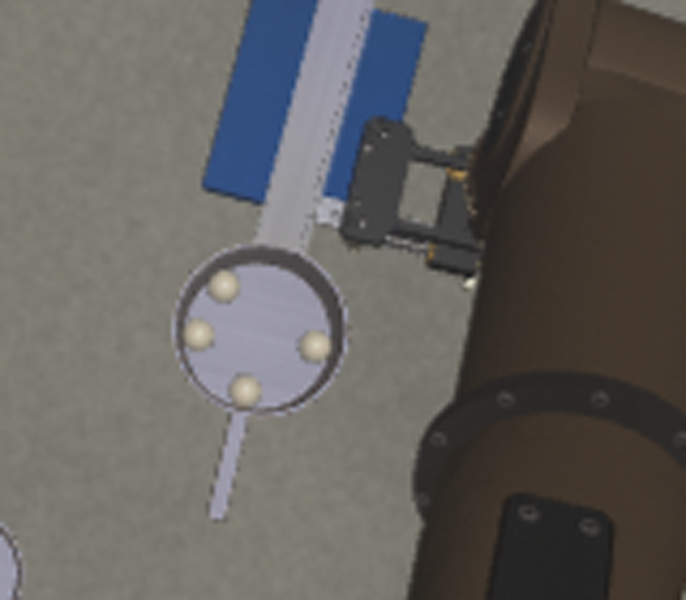

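```bash
python3 - <<'E'
from h import *
f=lambda a:np.array([.6074,-.0405,0])+R.from_rotvec([0,0,-.2243]).as_matrix()@np.array(a)
im=cv2.imread("pics/side9.png")
for m in(.0379,.0419,.0459):
    print(m,[((proj("side",f([.018,-.08-m+s*.008,z]))-[210,140])*5).round(0) for s in(1,-1) for z in(.084,)])
cv2.imwrite("pics/z9.png",cv2.resize(im[380:520,420:580],(800,700)[:2] if 0 else (685,600),interpolation=cv2.INTER_CUBIC))
E
```

```text
0.0379 [array([487., 457.]), array([502., 480.])]
0.0419 [array([491., 462.]), array([506., 485.])]
0.0459 [array([494., 468.]), array([510., 491.])]
```

View pics/z9.png

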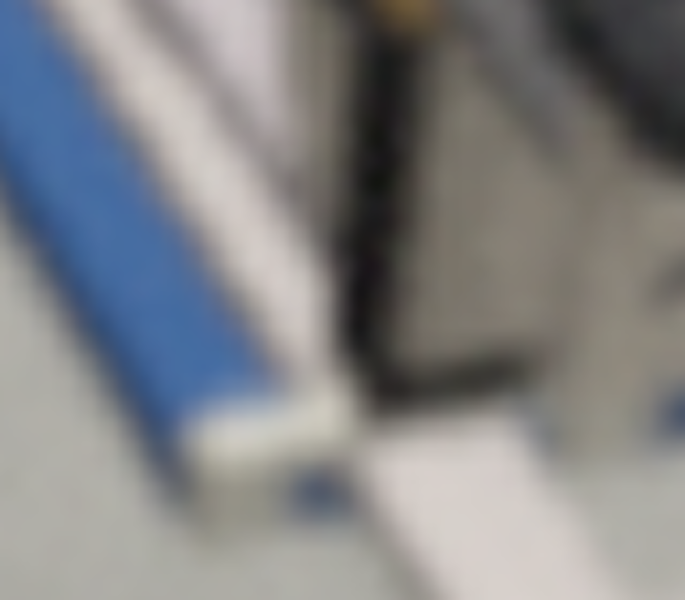

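```bash
python3 - <<'E'
from h import *
print(arm.sign_off()); delta((.6086,-.1658,.0965),77.15)
E
```

```text
the job is handed in; nothing more can be done
None
the job is handed in; nothing more can be done
```

The job is handed in at about 12.3 s of the 54 s allowed. All four balls are in the largest dish, and the gripper is still holding the slide at the mark.

- **Dish:** I carried it by its handle, lowered it about 95 mm in front of the lip and slid it in. Its middle measured about 51 mm in front of the lip and 1.5 mm off the chute's centre line. The last top picture shows all four balls inside.
- **Slide:** I gripped the black grip with the jaws along the pull direction and drew it out about 41–42 mm. In the last side zoom the grip's middle lines up with the white clip. The force was about 11 N, which is what the spring should give there.
- **Disagreements:** Arm readings against the mark position I fitted from the cameras differed by 1 mm after the pull and 2 mm in the last check. Projecting the fit into the side picture also differed by up to about 2 mm. All of this is within the 6 mm tolerance, so I did not correct it.
- **Other objects:** I did not touch the jar, the bottle, the spatula or the two smaller dishes. I took no final full picture to confirm the bottle and spatula, which were outside or hidden in the last crops.

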